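# Check two hand levers stop short of their bars

### The job

Check that the two spring-loaded hand levers on the smithy bench stop short of their bars. With the outside of your fingers, push the short lever in towards its bar until it stops, keep it there for a full second and let it come all the way out again; then push the long lever in until it stops and finish while still holding it there, so that the gap can be seen. Only press the levers from their outer side: do not pinch them or put a finger between lever and bar, and leave the loose tools on the bench where they are.

Things in the scene. Friction and masses are not known exactly. Their poses are not given: they have to be found in the camera images.
- long_stand: long-lever handle, fixed to the bench: base plate 100 x 220 x 12 mm, two posts, round bar 220 mm long along the stand's y, axis 130 mm above the bench (rubber grip 32 mm thick). Origin: middle of the plate's underside; z up. The lever is on the -x side of the bar (the robot's side); its pivot is at x -48, y 95 mm, near the +y end.
- short_stand: short-lever handle, fixed to the bench: base plate 100 x 220 x 12 mm, two posts, round bar 220 mm long along the stand's y, axis 130 mm above the bench (rubber grip 32 mm thick). Origin: middle of the plate's underside; z up. The lever is on the -x side of the bar (the robot's side); its pivot is at x -48, y -95 mm, near the -y end.
- long_pivot (a point): axis of the long lever's vertical hinge pin, at the lever's mid height, 130 mm above the bench
- long_press (a point): point on the middle of the long lever's outer face (away from the bar), 140 mm from the pivot and 30 mm short of the lever's end, 130 mm above the bench; turns with the lever. Its x axis points square through the blade towards the bar (the way to press), z up. Things lying below the swept space are at most 30 mm high.
- long_blade: the long lever itself, a straight level aluminium blade 170 mm long from the pivot, 10 mm thick, 22 mm tall (119 to 141 mm above the bench), its free end a round knob 20 mm thick, 26 mm tall. Origin on the pivot; x towards the bar, square to the blade; z up. Open above and below. Fingers must stay off its face towards the bar.
- long_lever (a joint): angle of the long lever (rad): 0 fully out (blade splayed 0.42 rad from the bar), grows as it is pressed in, 0.42 at its solid stop, where the blade is parallel to the bar and 25 mm short of the grip. A spring always drives it back to 0; at the press point it takes about 3 N to start and 10 N to hold at the stop.
- short_pivot (a point): axis of the short lever's vertical hinge pin, at the lever's mid height, 130 mm above the bench
- short_press (a point): point on the middle of the short lever's outer face (away from the bar), 75 mm from the pivot and 30 mm short of the lever's end, 130 mm above the bench; turns with the lever. Its x axis points square through the blade towards the bar (the way to press), z up. Things lying below the swept space are at most 30 mm high.
- short_blade: the short lever itself, a straight level aluminium blade 105 mm long from the pivot, 10 mm thick, 22 mm tall (119 to 141 mm above the bench), its free end a round knob 20 mm thick, 26 mm tall. Origin on the pivot; x towards the bar, square to the blade; z up. Open above and below. Fingers must stay off its face towards the bar.
- short_lever (a joint): angle of the short lever (rad): 0 fully out (blade splayed 0.42 rad from the bar), grows as it is pressed in, 0.42 at its solid stop, where the blade is parallel to the bar and 25 mm short of the grip. A spring always drives it back to 0; at the press point it takes about 3 N to start and 10 N to hold at the stop.
- hammer: a loose forging hammer lying flat, about 260 long (sizes in mm); a bystander to leave alone
- brush: a loose wire brush lying flat, about 200 long (sizes in mm); a bystander to leave alone
- chisel: a loose cold chisel, 145 long, 14 thick, lying flat between or near the two handles (sizes in mm); a bystander to leave alone
- tin: a loose open tin, 76 across and 100 tall, standing behind the handles (sizes in mm); a bystander to leave alone
- offcut: a loose flat steel offcut, 90 by 40 by 12, in front of the handles (sizes in mm); a bystander to leave alone
- drift: a loose square steel drift, 75 long and 16 thick, lying on the base plate of the long-lever handle under its bar (top 28 above the bench) (sizes in mm); a bystander to leave alone
- tongs: loose flat forge tongs, 290 long, lying flat left of the handles (sizes in mm); a bystander to leave alone

How it is judged:
By the outcome, as a careful person would: the job done as asked, in the order asked, and still so for the second after the job is handed in, while the arm keeps its last pose, push and grip.
It also fails if it takes over 58 s, if anything falls off the work surface, if the arm or the gripper's body presses on something with over 40 N, if the wrist force passes 120 N, or if a joint passes its speed limit or range.

### The arm

A 6-joint arm with a two-finger parallel gripper is mounted at the origin on the work surface. World frame = base frame: x ahead of the robot, y to its left, z up, the work surface at z = 0. Lengths are in mm, angles in degrees, forces in N, time in s.
With the tool pointing down it reaches from about 375 to 900 mm from the base axis. Payload 3.1 kg.
Tool frame: the origin (TCP) lies at the very end of the fingers, on their centre line; the grasp point (between the pads) lies 19 mm behind it; z points along the fingers, y is the direction in which the jaws open and shut (so a half turn about z gives the same grasp; the last joint's range is limited). The gripper opens to 85 mm and grips with 20 to 120 N. Pads are 22 mm wide; open, the fingers measure 114 mm over their backs; the gripper's body (76 mm by 85 mm) begins 54 mm behind the grasp point. The pads swing forward as they close: fully open they stand 13 mm farther back than shut.
Start: joints at [-85.113, 30.224, 82.088, -0, 67.689, -10.227], TCP at [162.994, -603.349, 231.31] pointing down, gripper open.
Joint ranges: [-176.69, 176.69], [-43.24, 126.21], [12.49, 139.97], [-82, 262], [0, 151.66], [-163.58, 163.58]. Speed limits (degrees/s): [159.86, 159.86, 180, 180, 180, 180].

### API

Orientations are given as [roll, pitch, yaw] about the fixed x, y, z axes, in that order (R = Rz(yaw) Ry(pitch) Rx(roll)).
In Python, from workcell import sensors, imaging, hand_in, finder gives the robot as it stands.
- The arm moves only by the tool arm_command, never from a script. Its argument "motion" is a list of rows, each a list of 3 entries, a list of its own where there are three numbers: the closure in counts, from 0 (fully open) to 255 (shut), then the shift along the world's x, y, z in cm, then the turn about the world's z in degrees. In form: [[hand, [dx, dy, dz], twist], ...]. A call has 1 to 12 rows; each row is the pose to reach, as a shift and turn from the pose commanded when the call began; what a row does not reach only later rows make up. A row lasts 1/12 s, in which the tool goes at most 41.7 mm and 7.16 degrees, less where a joint would pass 70% of its speed; a pose out of reach is approached as far as the arm can. A call with a gripper value outside its range is refused whole. The fingers move at their own pace and stop on an object; "newtons" is the grip in N (left out, the last holds). Time passes only in rows, so rows that repeat a pose let the fingers close. It gives the time, the measured TCP pose, the force and the opening at its end, in the units of the state.
- sensors.read_state(): the state, without advancing time (a new reading comes with each control period).
- imaging.grab_frame(name): name is "side" or "top" or "wrist"; returns a dict with "color" (480x640x3 uint8, red, green, blue), "camera_matrix" (3x3 intrinsics, pixels), "R" (3x3) and "t" (3): a world point X has camera coordinates R X + t; the wrist camera has in their place "mount" (4x4, takes a point from camera to tool coordinates, whose origin is the TCP and whose axes are the flange's). Camera axes: x right, y down, z forward; pixel columns grow to the right and rows downward; lengths in mm; the calibration is good to about 2 mm. A picture is of the moment at which its call begins: read the wrist's pose just before it. There is no depth.
- hand_in(): hands the job in, once; it reports no verdict.
Trained networks look in the newest picture that a camera, given by its name, has taken for a name from the list of things; names that differ only in an ending like _2 or _b are one class to them, and where a whole thing is asked for, a point or a joint stands for the part that bears it (a point fixed in the world has none). Each returns a list of dicts, best first, with "p" (0 to 1); they miss things now and then, are a little off and sometimes report something else, mostly with a low value. They report only what shows in the picture. A call takes as long as a camera call.
- finder.regions_of(camera, name): "pixels" (480x640 bool, what is visible of it) and "centre" ([column, row] in pixels, amid what is visible of it).
- finder.mark_of(camera, name): "centre" ([column, row] in pixels: a listed point, or the origin of a listed thing).
The state is a dict: "t": time; "qpos": joint angles; "joint_velocities": joint speeds; "effort": joint torques, N m; "eef_pos": TCP position; "ee_rot": TCP orientation; "wrist_force": force on the tool from outside, world axes, zero at the start; "torque": the same for the moment, N m; "finger_gap": opening from 0.0 (shut) to 1.0 (fully open).
Only numpy, scipy, OpenCV 4.12 (cv2) and the standard library are available. Lean on these libraries where they do the work, as an engineer would, in place of code of your own. Each camera call takes 0.05 s, during which the arm holds its last target.

## Working session

There is one attempt and no reset: what is moved stays moved. The work goes in short steps, Python scripts to look and compute and a tool call to move; the robot and the scene stay as the last step left them, time stands still between calls to the robot, and variables do not carry over. Pictures are saved under pics/ and viewed, and the job is handed in when it is done.

Besides the shell and the picture viewer there is one more tool, called after "Emit:" by a JSON object that holds its "name" and its "arguments", one argument or row to a line. arm_command: Moves the arm, as the interface text tells. Its arguments: {"type":"object","properties":{"motion":{"type":"array","items":{"type":"array"}},"newtons":{"type":"number"}},"required":["motion"]}

```bash
ls; mkdir -p pics
python3 - <<'E'
from workcell import sensors, imaging, finder
import cv2
s=sensors.read_state();print(s)
for n in("top","side"):
    f=imaging.grab_frame(n);cv2.imwrite(f"pics/{n}0.png",f["color"][:,:,::-1])
    print(n,f["camera_matrix"],f["R"],f["t"])
    for k in("long_pivot","long_press","short_pivot","short_press","long_stand","short_stand"):
        print(k,[(r["p"],r["centre"]) for r in finder.mark_of(n,k)][:3])
E
```

```text
pics
{'t': 0.0, 'qpos': array([-8.51125789e+01,  3.02780600e+01,  8.21580390e+01,  1.73015088e-03,
        6.76867500e+01, -1.02296384e+01]), 'joint_velocities': array([-0.00973973, -0.12249289, -0.03381533, -0.06525296,  0.01849636,
       -0.00822549]), 'effort': array([-1.40137279e-03, -4.42354560e+01, -1.78025669e+01, -4.58796076e-04,
        8.41838890e-03,  1.02065616e-05]), 'eef_pos': array([ 162.94494386, -602.64422582,  230.33413606]), 'ee_rot': array([-1.79879388e+02, -2.33909796e-02,  1.51163763e+01]), 'wrist_force': array([0.10549734, 0.66822371, 0.38001238]), 'torque': array([ 0.00125192, -0.02981505,  0.01025663]), 'finger_gap': 1.0001459918152094}
top [[620.72874378   0.         323.22940123]
 [  0.         620.72874378 242.02049564]
 [  0.           0.           1.        ]] [[-5.96542786e-03 -9.99981976e-01  6.79927703e-04]
 [-9.76966749e-01  5.68308771e-03 -2.13315899e-01]
 [ 2.13308190e-01 -1.93678737e-03 -9.76983042e-01]] [  73.1854572   598.55268492 1102.54789532]
long_pivot [(0.34, [267.5, 258.3])]
long_press [(0.61, [284.7, 302.0]), (0.39, [256.8, 260.9])]
short_pivot [(0.58, [532.8, 250.1])]
short_press [(0.9, [497.8, 271.4])]
long_stand [(0.81, [260.4, 258.8])]
short_stand [(0.97, [458.1, 243.6])]
side [[565.05099067   0.         313.04818512]
 [  0.         565.05099067 237.38025325]
 [  0.           0.           1.        ]] [[-0.99097987 -0.13258898 -0.0194697 ]
 [-0.07370799  0.66060588 -0.74710575]
 [ 0.11191978 -0.73893169 -0.66441999]] [ 605.54076169   71.47455403 1082.70130868]
long_pivot [(0.88, [358.6, 316.6])]
long_press [(0.63, [375.0, 254.8])]
short_pivot [(0.84, [346.8, 120.0]), (0.24, [315.5, 330.0])]
short_press [(0.91, [363.8, 134.2]), (0.63, [327.1, 192.6])]
long_stand [(0.81, [313.4, 326.6])]
short_stand [(0.61, [327.8, 189.4])]
```

View pics/top0.png

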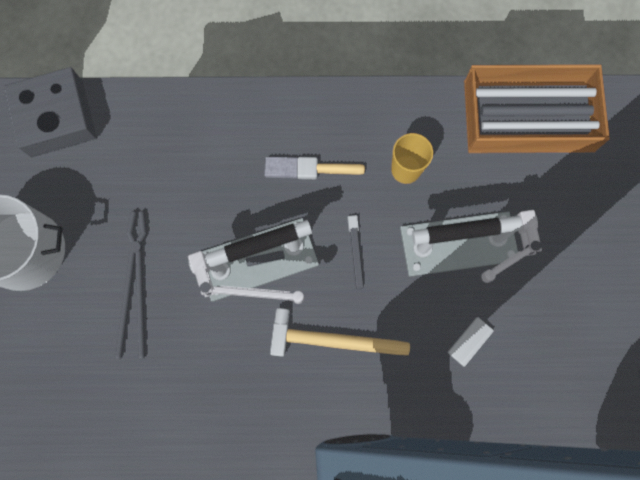

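View pics/side0.png

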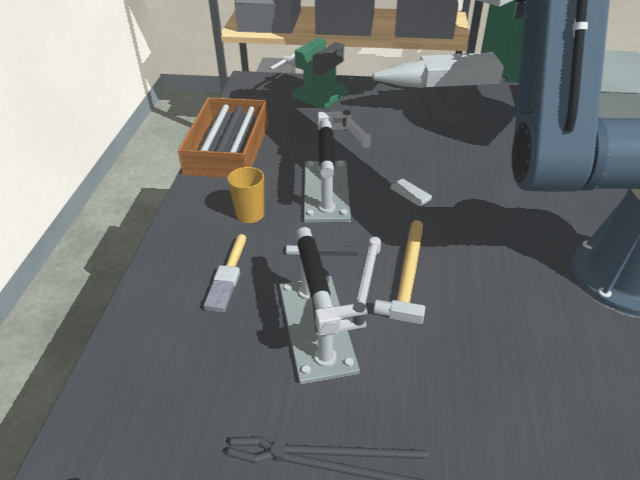

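The top view shows the long stand on the left, with its pivot near (206,290) and knob near (298,297). The short stand is on the right, with its pivot near (536,245) and knob near (488,277). Both networks' top-view long_pivot and long_press marks look off. I'll zoom in.

```bash
cat > h.py <<'E'
import numpy as np, cv2
from workcell import sensors, imaging, finder
def ray(f,uv,z):
    K=f["camera_matrix"];R=f["R"];t=f["t"]
    d=R.T@np.linalg.inv(K)@np.array([uv[0],uv[1],1.]);c=-R.T@t
    return c+d*(z-c[2])/d[2]
def proj(f,X):
    p=f["camera_matrix"]@(f["R"]@np.asarray(X,float)+f["t"]);return p[:2]/p[2]
E
python3 - <<'E'
from h import *
for n,cs in(("top",[(180,200,160,120),(395,195,160,120)]),("side",[(270,220,140,105),(270,95,140,105)])):
    f=imaging.grab_frame(n)
    for i,(x,y,w,h) in enumerate(cs):
        c=cv2.resize(f["color"][y:y+h,x:x+w,::-1],(800,600),interpolation=cv2.INTER_CUBIC);cv2.imwrite(f"pics/{n}z{i}.png",c)
    for k in("long_blade","short_blade","long_stand","short_stand"):
        for r in finder.regions_of(n,k)[:2]:
            ys,xs=np.nonzero(r["pixels"]); print(n,k,r["p"],r["centre"],xs.min(),xs.max(),ys.min(),ys.max())
f=imaging.grab_frame("top")
for nm,a,z in(("lp",(206,290),130),("lk",(298,297),140),("sp",(536,245),130),("sk",(488,277),140)): print(nm,ray(f,a,z))
f=imaging.grab_frame("side")
for nm,a,z in(("lp",(358.6,316.6),130),("lk",(375,243),140),("lpress",(375,254.8),130),("sp",(346.8,120),130),("sk",(364,140),140),("spress",(363.8,134.2),130)): print(nm,ray(f,a,z))
E
```

```text
top long_blade 0.66 [252.8, 295.1] 200 303 283 302
top short_blade 0.79 [507.3, 262.5] 482 540 241 282
top long_stand 0.56 [255.7, 266.3] 188 318 219 303
top long_stand 0.15 [408.4, 159.8] 391 432 133 183
top short_stand 0.94 [469.8, 241.2] 401 541 211 282
top short_stand 0.69 [255.0, 267.4] 188 317 219 304
side long_blade 0.64 [366.8, 275.7] 354 379 237 324
side short_blade 0.57 [356.3, 130.7] 342 372 111 147
side long_stand 0.84 [318.2, 316.4] 280 380 227 383
side long_stand 0.25 [354.7, 131.5] 343 371 110 147
side short_stand 0.56 [331.9, 177.6] 305 371 110 222
lp [500.29308554 274.58640799 130.        ]
lk [485.82558011 113.841173   140.        ]
sp [ 577.09311065 -306.96452859  130.        ]
sk [ 518.72858159 -215.66086042  140.        ]
lp [502.59838729 275.14306556 130.        ]
lk [486.59685238 118.82672918 140.        ]
lpress [485.11769578 137.2510255  130.        ]
sp [ 571.42851072 -300.70367989  130.        ]
sk [ 526.46507423 -204.01028413  140.        ]
spress [ 529.11179242 -243.68153137  130.        ]
```

View pics/topz0.png

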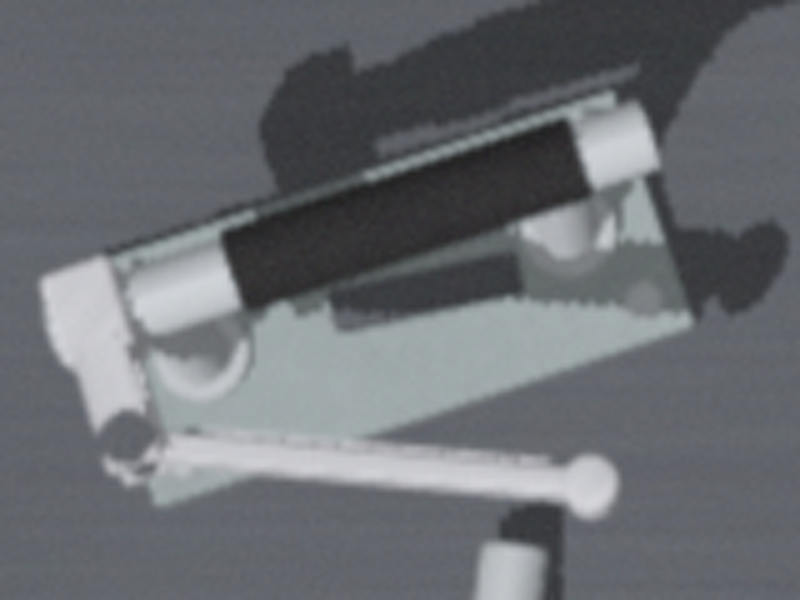

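View pics/topz1.png

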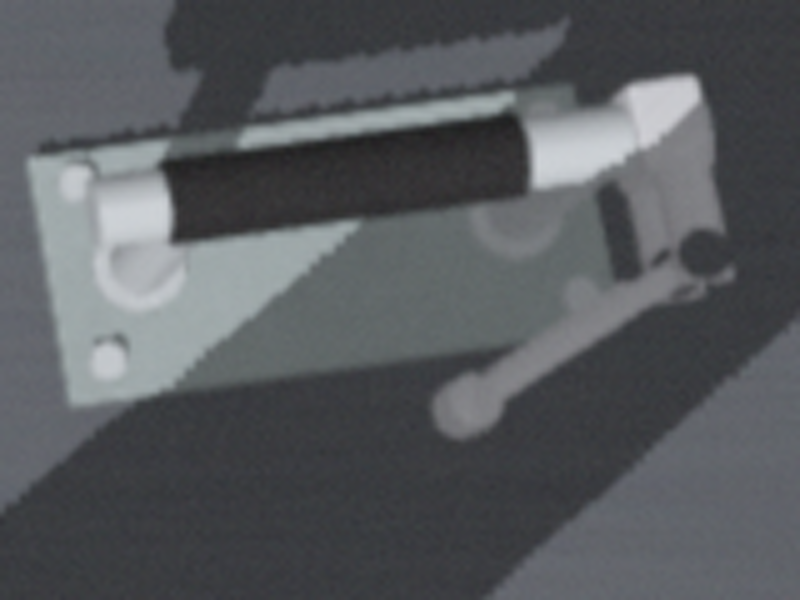

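View pics/sidez1.png

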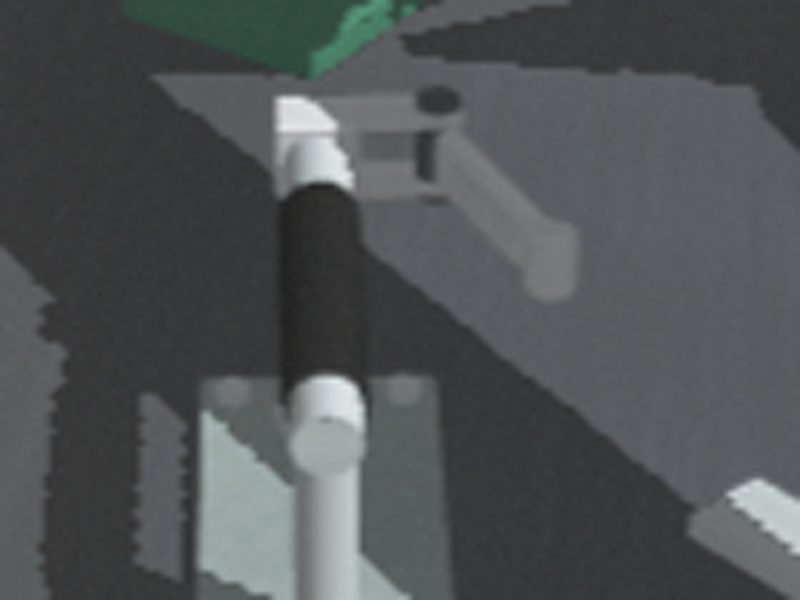

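View pics/sidez0.png

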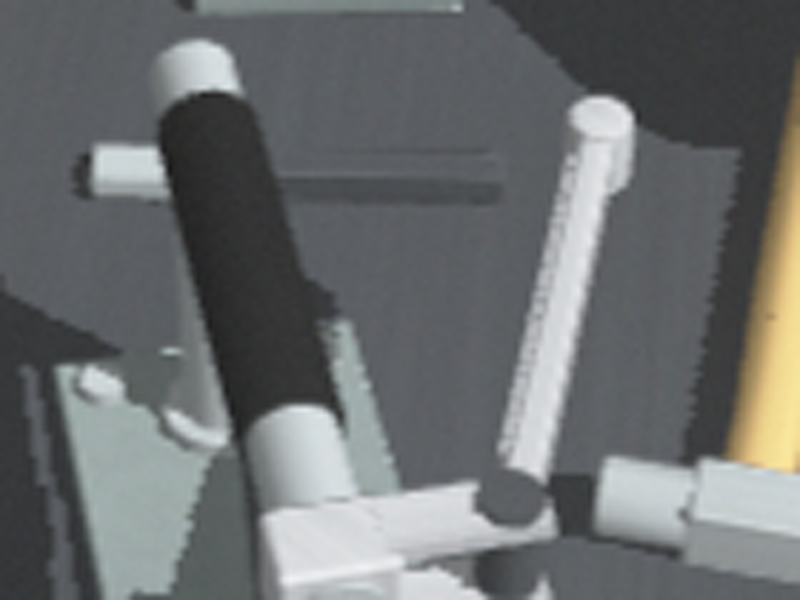

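```bash
cat > fit.py <<'E'
from h import *
from scipy.optimize import least_squares
T=imaging.grab_frame("top");S=imaging.grab_frame("side")
def R2(a): return np.array([[np.cos(a),-np.sin(a)],[np.sin(a),np.cos(a)]])
def W(p,xy,z): return np.r_[p[:2]+R2(p[2])@np.array(xy,float),z]
def model(p,sg,L,obs):
    # lever at y=sg*95, blade direction -sg*y splayed .42 to -x ; p=[x,y,yaw,zpin]
    zp=p[3];piv=np.array([-48,sg*95.])
    tip=piv+(L-10)*np.array([-np.sin(.42),-sg*np.cos(.42)])
    r=[]
    for f,k,uv in obs:
        X={"pin":lambda:W(p,piv,zp),"knob":lambda:W(p,tip,143)}[k]() if isinstance(k,str) else W(p,k,12)
        r+=list(proj(f,X)-uv)
    return np.array(r)
LO=[(T,"pin",(205.8,287.4)),(T,"knob",(298.4,297.6)),(T,(-50,110),(211.4,301)),(T,(-50,-110),(318.4,264.4)),(T,(50,-110),(302.6,219)),
(S,"pin",(359.8,307.5)),(S,"knob",(375.5,240.5)),(S,(50,110),(301,381)),(S,(-50,110),(358,373))]
SO=[(T,"pin",(536.2,245.4)),(T,"knob",(488.2,276)),(T,(50,110),(401,226)),(T,(-50,110),(409.4,276)),(T,(50,-110),(509.4,212.6)),
(S,"pin",(346.7,112.5)),(S,"knob",(366.6,136.1)),(S,(50,110),(302,221)),(S,(-50,110),(351,220))]
for nm,o,sg,L,p0,d in(("long",LO,1,170,[560,190,.3,150],140),("short",SO,-1,105,[590,-200,0,150],75)):
    q=least_squares(model,p0,args=(sg,L,o),x_scale=[1,1,.01,1],loss="soft_l1");p=q.x
    print(nm,p[:2].round(1),np.degrees(p[2]).round(2),"zpin",p[3].round(1));print(model(p,sg,L,o).reshape(-1,2).round(1).tolist())
    piv=np.array([-48,sg*95.])
    for a in(.42,.2,0):
        u=np.array([-np.sin(a),-sg*np.cos(a)]);n=np.array([np.cos(a),-sg*np.sin(a)])
        print(" splay",a,"pivot",W(p,piv,130).round(1)[:2],"press",W(p,piv+d*u-5*n,130)[:2].round(1),"normal",(R2(p[2])@n).round(3),"tip",W(p,piv+L*u,130)[:2].round(1))
E
python3 fit.py
```

```text
long [577.1 198.5] 18.43 zpin 148.5
[[-1.1, 0.4], [-0.7, -0.8], [-0.7, 0.2], [0.5, 0.7], [0.1, -1.0], [0.0, 0.1], [0.2, -0.6], [-1.3, -0.3], [2.3, -2.9]]
 splay 0.42 pivot [501.6 273.4] press [482.8 134.6] normal [ 0.995 -0.098] tip [484.9 104.3]
 splay 0.2 pivot [501.6 273.4] press [513.6 133.9] normal [0.993 0.121] tip [522.2 104.7]
 splay 0 pivot [501.6 273.4] press [541.1 139. ] normal [0.949 0.316] tip [555.3 112.2]
short [ 606.2 -197.9] 7.2 zpin 151.8
[[-0.8, 0.7], [0.9, -0.7], [-1.0, -0.0], [-1.3, -0.5], [-0.1, -0.7], [0.6, -0.5], [0.3, -0.4], [1.7, -2.0], [-0.5, -1.5]]
 splay 0.42 pivot [ 570.5 -298.2] press [ 527.3 -236.6] normal [0.855 0.519] tip [ 516.  -208.4]
 splay 0.2 pivot [ 570.5 -298.2] press [ 541.7 -228.7] normal [0.947 0.32 ] tip [ 536.9 -198.7]
 splay 0 pivot [ 570.5 -298.2] press [ 556.1 -224.4] normal [0.992 0.125] tip [ 557.3 -194. ]
```

Run:
```python
from h import *
f=imaging.grab_frame("side")
for uv in((320,105),(345,95),(375,78),(430,110),(500,80)): print(uv,ray(f,uv,0).round(),ray(f,uv,150).round())
```

```text
(320, 105) [ 672. -602.    0.] [ 636. -327.  150.]
(345, 95) [ 607. -668.    0.] [ 583. -381.  150.]
(375, 78) [ 526. -784.    0.] [ 518. -475.  150.]
(430, 110) [ 364. -603.    0.] [ 387. -328.  150.]
(500, 80) [ 153. -806.    0.] [ 216. -493.  150.]
```

Emit:
{"name": "arm_command", "arguments": {
  "motion": [
    [255,[0,0,2],0],
    [255,[0,0,4],0],
    [255,[0,0,4],0]
  ],
  "newtons": 60
}}

```text
t: 1.7
eef_pos: [163.3, -605.8, 275.4]
ee_rot: [179.5, 0.1, 15.1]
wrist_force: [-0.6, -0.5, 0.8]
finger_gap: 0.604
```

Emit:
{"name": "arm_command", "arguments": {
  "motion": [
    [255,[2,2,0],5],
    [255,[5,5,0],12],
    [255,[8,8,0],19],
    [255,[11,11,0],26],
    [255,[14,14,0],33],
    [255,[17,17,0],40],
    [255,[20,20,0],47],
    [255,[23,23.5,0],54],
    [255,[26,27,0],61],
    [255,[28.5,30,0],68],
    [255,[31,32.5,0],75],
    [255,[33,34.5,0],82]
  ]
}}

```text
t: 2.7
eef_pos: [494.3, -255.4, 270.9]
ee_rot: [180.0, -0.1, 97.5]
wrist_force: [0.9, -0.3, -0.3]
finger_gap: -0.002
```

Emit:
{"name": "arm_command", "arguments": {
  "motion": [
    [255,[0,0,0],0],
    [255,[0,0,0],0],
    [255,[0,0,0],0],
    [255,[0,0,0],0]
  ]
}}

```text
t: 3.03
eef_pos: [492.1, -259.2, 271.0]
ee_rot: [-180.0, -0.0, 97.0]
wrist_force: [-0.8, -0.1, -0.0]
finger_gap: -0.002
```

Emit:
{"name": "arm_command", "arguments": {
  "motion": [
    [255,[0,0,-3],0],
    [255,[0,0,-6],0],
    [255,[0,0,-9],0],
    [255,[0,0,-12],0],
    [255,[0,0,-14],0],
    [255,[0,0,-15.5],0],
    [255,[0,0,-16.2],0],
    [255,[0,0,-16.2],0],
    [255,[0,0,-16.2],0]
  ]
}}

```text
t: 3.78
eef_pos: [492.7, -259.4, 109.5]
ee_rot: [180.0, 0.0, 97.0]
wrist_force: [0.8, -0.3, 0.5]
finger_gap: 0.001
```

Run:
```python
from h import *
for n in("top","side"):
    f=imaging.grab_frame(n);cv2.imwrite(f"pics/{n}1.png",f["color"][:,:,::-1])
```

```text
(no output)
```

View pics/side1.png

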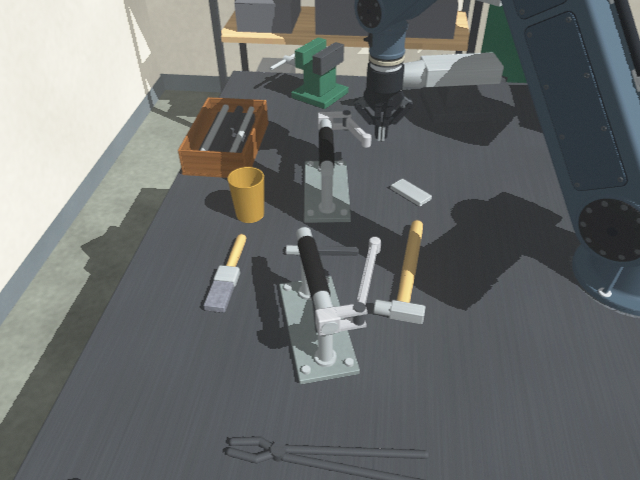

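View pics/top1.png

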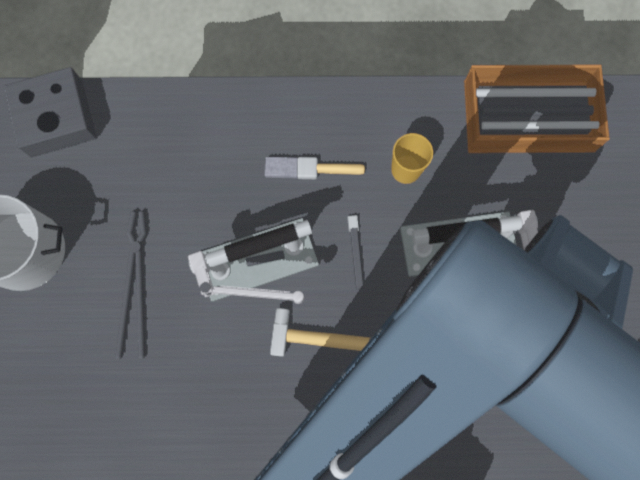

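Side view: the shut fingers are at about (381,132), on the outer side of the short lever's knob at (365,140). Nothing is touching, so I'll press in stages.

Emit:
{"name": "arm_command", "arguments": {
  "motion": [
    [255,[0.6,0.5,0],0],
    [255,[1.2,0.9,0],0],
    [255,[1.8,1.3,0],0],
    [255,[2.4,1.7,0],0],
    [255,[3.0,2.1,0],0],
    [255,[3.0,2.1,0],0],
    [255,[3.0,2.1,0],0]
  ]
}}

```text
t: 4.47
eef_pos: [523.4, -237.6, 109.7]
ee_rot: [-180.0, 0.1, 97.2]
wrist_force: [-3.1, -4.0, 2.6]
finger_gap: 0.002
```

Emit:
{"name": "arm_command", "arguments": {
  "motion": [
    [255,[0.4,0.25,0],0],
    [255,[0.8,0.5,0],0],
    [255,[1.2,0.75,0],0],
    [255,[1.5,1.0,0],0],
    [255,[1.5,1.0,0],0],
    [255,[1.5,1.0,0],0]
  ]
}}

```text
t: 4.97
eef_pos: [536.7, -228.5, 109.1]
ee_rot: [-179.8, 0.1, 97.2]
wrist_force: [-6.5, -5.9, 2.1]
finger_gap: -0.007
```

Emit:
{"name": "arm_command", "arguments": {
  "motion": [
    [255,[0.15,0.05,0],0],
    [255,[0.3,0.1,0],0],
    [255,[0.4,0.1,0],0],
    [255,[0.4,0.1,0],0]
  ]
}}

```text
t: 5.3
eef_pos: [540.1, -227.6, 109.1]
ee_rot: [-179.8, 0.0, 97.1]
wrist_force: [-6.8, -7.1, 2.7]
finger_gap: -0.004
```

Emit:
{"name": "arm_command", "arguments": {
  "motion": [
    [255,[0.15,0.02,0],0],
    [255,[0.3,0.04,0],0],
    [255,[0.3,0.04,0],0],
    [255,[0.3,0.04,0],0]
  ]
}}

```text
t: 5.63
eef_pos: [542.7, -227.0, 109.1]
ee_rot: [-179.7, 0.0, 97.1]
wrist_force: [-7.2, -6.2, 3.2]
finger_gap: 0.004
```

Run:
```python
from h import *
for n in("side",):
    f=imaging.grab_frame(n);c=f["color"][90:195,270:410,::-1];cv2.imwrite(f"pics/{n}2.png",cv2.resize(c,(800,600),interpolation=cv2.INTER_CUBIC))
s=sensors.read_state();print(s["eef_pos"],s["wrist_force"])
```

```text
[ 542.61010618 -227.02160514  109.11166296] [-8.77778115 -6.82942014  3.03859211]
```

View pics/side2.png

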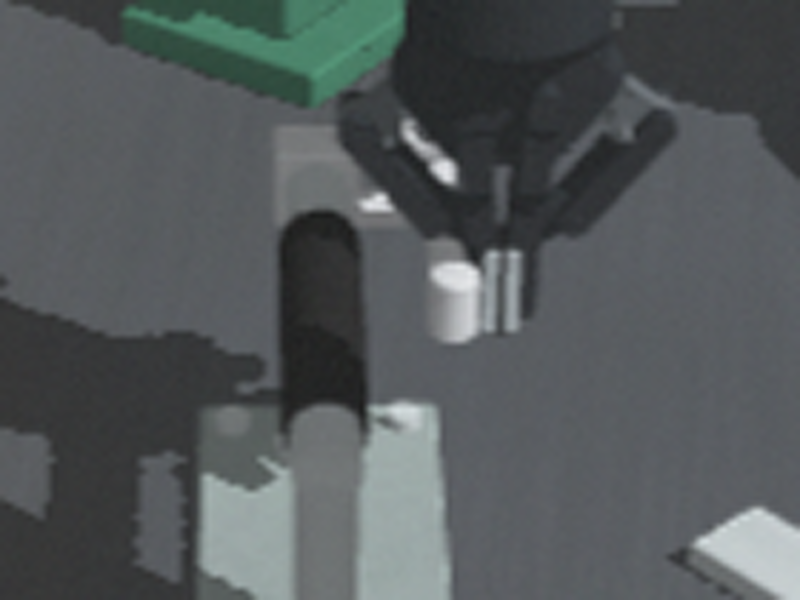

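```bash
cat > ang.py <<'E'
from h import *
def ang(f,uv,which):
    X=ray(f,uv,143)[:2]
    piv,yaw,sg=((np.array([501.6,273.4]),np.radians(18.43),1) if which=="long" else (np.array([570.5,-298.2]),np.radians(7.2),-1))
    c,s=np.cos(yaw),np.sin(yaw);d=np.array([[c,s],[-s,c]])@(X-piv)
    return X,np.hypot(*d),.42-np.arctan2(-d[0],-sg*d[1])
E
python3 - <<'E'
from ang import *
f=imaging.grab_frame("side")
print(ang(f,(349.6,138.1),"short"),ang(f,(366.6,136.1),"short"))
E
```

```text
(array([ 557.12061885, -203.60444778]), np.float64(95.5370417113855), np.float64(0.4051579415907667)) (array([ 521.78676732, -215.23865809]), np.float64(96.20583812081509), np.float64(0.014724083037300661))
```

Emit:
{"name": "arm_command", "arguments": {
  "motion": [
    [255,[0.1,0.01,0],0],
    [255,[0.2,0.02,0],0],
    [255,[0.2,0.02,0],0],
    [255,[0.2,0.02,0],0]
  ]
}}

```text
t: 6.07
eef_pos: [544.0, -226.7, 109.1]
ee_rot: [-179.7, -0.0, 97.1]
wrist_force: [-9.4, -6.3, 3.5]
finger_gap: -0.004
```

Emit:
{"name": "arm_command", "arguments": {
  "motion": [
    [255,[0.1,0.01,0],0],
    [255,[0.2,0.02,0],0],
    [255,[0.2,0.02,0],0],
    [255,[0.2,0.02,0],0]
  ]
}}

```text
t: 6.4
eef_pos: [544.2, -226.6, 109.1]
ee_rot: [-179.4, -0.1, 97.2]
wrist_force: [-13.6, -7.7, 6.9]
finger_gap: -0.002
```

Emit:
{"name": "arm_command", "arguments": {
  "motion": [
    [255,[0.1,0.01,0],0],
    [255,[0.2,0.02,0],0],
    [255,[0.2,0.02,0],0],
    [255,[0.2,0.02,0],0]
  ]
}}

```text
t: 6.73
eef_pos: [544.3, -226.6, 109.1]
ee_rot: [-179.2, -0.1, 97.2]
wrist_force: [-16.9, -9.6, 9.2]
finger_gap: 0.002
```

Run:
```python
from h import *
for n in("side",):
    f=imaging.grab_frame(n);c=f["color"][90:195,270:410,::-1];cv2.imwrite(f"pics/{n}3.png",cv2.resize(c,(800,600),interpolation=cv2.INTER_CUBIC))
```

```text
(no output)
```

View pics/side3.png

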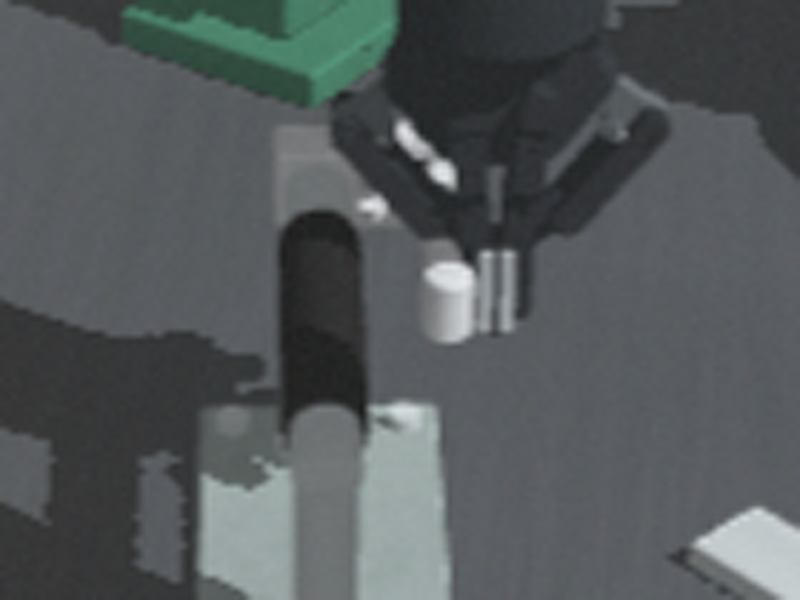

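Emit:
{"name": "arm_command", "arguments": {
  "motion": [
    [255,[0.05,0,0],0],
    [255,[0.05,0,0],0],
    [255,[0.05,0,0],0],
    [255,[0.05,0,0],0],
    [255,[0.05,0,0],0],
    [255,[0.05,0,0],0],
    [255,[0.05,0,0],0],
    [255,[0.05,0,0],0],
    [255,[0.05,0,0],0],
    [255,[0.05,0,0],0],
    [255,[0.05,0,0],0],
    [255,[0.05,0,0],0]
  ]
}}

```text
t: 7.78
eef_pos: [544.3, -226.6, 109.1]
ee_rot: [-179.2, -0.1, 97.2]
wrist_force: [-18.8, -9.1, 9.7]
finger_gap: 0.001
```

Emit:
{"name": "arm_command", "arguments": {
  "motion": [
    [255,[0,0,0],0],
    [255,[0,0,0],0],
    [255,[0,0,0],0],
    [255,[0,0,0],0],
    [255,[0,0,0],0],
    [255,[0,0,0],0]
  ]
}}

```text
t: 8.28
eef_pos: [544.3, -226.6, 109.1]
ee_rot: [-179.2, -0.1, 97.2]
wrist_force: [-18.3, -9.7, 9.2]
finger_gap: 0.004
```

Emit:
{"name": "arm_command", "arguments": {
  "motion": [
    [255,[-0.6,-0.2,0],0],
    [255,[-1.2,-0.5,0],0],
    [255,[-1.8,-0.9,0],0],
    [255,[-2.4,-1.3,0],0],
    [255,[-3,-1.7,0],0],
    [255,[-3.6,-2.1,0],0],
    [255,[-4.2,-2.5,0],0],
    [255,[-5,-3,0],0],
    [255,[-6,-3.5,0],0],
    [255,[-7,-4,0],0],
    [255,[-7,-4,0],0],
    [255,[-7,-4,0],0]
  ]
}}

```text
t: 9.28
eef_pos: [481.0, -265.9, 109.4]
ee_rot: [180.0, -0.0, 97.0]
wrist_force: [0.9, 0.1, -0.2]
finger_gap: -0.006
```

Run:
```python
from h import *
for n in("side",):
    f=imaging.grab_frame(n);c=f["color"][90:195,270:410,::-1];cv2.imwrite(f"pics/{n}4.png",cv2.resize(c,(800,600),interpolation=cv2.INTER_CUBIC))
```

```text
(no output)
```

View pics/side4.png

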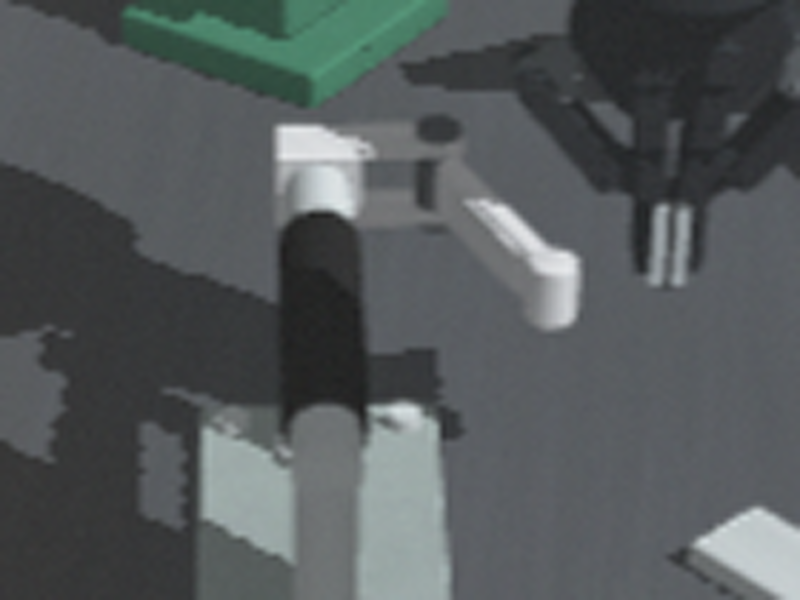

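The knob is back at its starting pixel (552,262 in the crop), so the short lever is fully out. Next is the long lever.

Emit:
{"name": "arm_command", "arguments": {
  "motion": [
    [255,[0,0,3],0],
    [255,[0,0,6],0],
    [255,[0,0,9],0],
    [255,[0,0,11],0],
    [255,[0,0,12],0],
    [255,[0,0,12],0]
  ]
}}

```text
t: 9.83
eef_pos: [483.1, -266.1, 231.8]
ee_rot: [179.8, 0.2, 97.1]
wrist_force: [0.5, -0.2, -0.9]
finger_gap: 0.003
```

Emit:
{"name": "arm_command", "arguments": {
  "motion": [
    [255,[-0.2,2,0],1],
    [255,[-0.5,5.5,0],2],
    [255,[-1,9.5,0],3],
    [255,[-1.5,13.5,0],4],
    [255,[-2,17.5,0],5],
    [255,[-2.5,21.5,0],6],
    [255,[-3,25.5,0],7],
    [255,[-3.5,29.5,0],8],
    [255,[-3.8,33.5,0],9],
    [255,[-4,37,0],10],
    [255,[-4.3,39.5,0],11],
    [255,[-4.3,40.5,0],11]
  ]
}}

```text
t: 10.83
eef_pos: [436.2, 142.7, 227.7]
ee_rot: [-179.8, -0.1, 108.4]
wrist_force: [0.7, -1.2, 0.0]
finger_gap: -0.004
```

Emit:
{"name": "arm_command", "arguments": {
  "motion": [
    [255,[0,0,0],0],
    [255,[0,0,-2],0],
    [255,[0,0,-4],0],
    [255,[0,0,-7],0],
    [255,[0,0,-10],0],
    [255,[0,0,-12],0],
    [255,[0,0,-12.7],0],
    [255,[0,0,-12.7],0],
    [255,[0,0,-12.7],0]
  ]
}}

```text
t: 11.58
eef_pos: [438.8, 138.8, 102.2]
ee_rot: [-180.0, 0.0, 108.0]
wrist_force: [0.2, 0.3, -0.8]
finger_gap: 0.001
```

Run:
```python
from h import *
for n in("side",):
    f=imaging.grab_frame(n);c=f["color"][190:370,240:480,::-1];cv2.imwrite(f"pics/{n}5.png",cv2.resize(c,(800,600),interpolation=cv2.INTER_CUBIC))
```

```text
(no output)
```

View pics/side5.png

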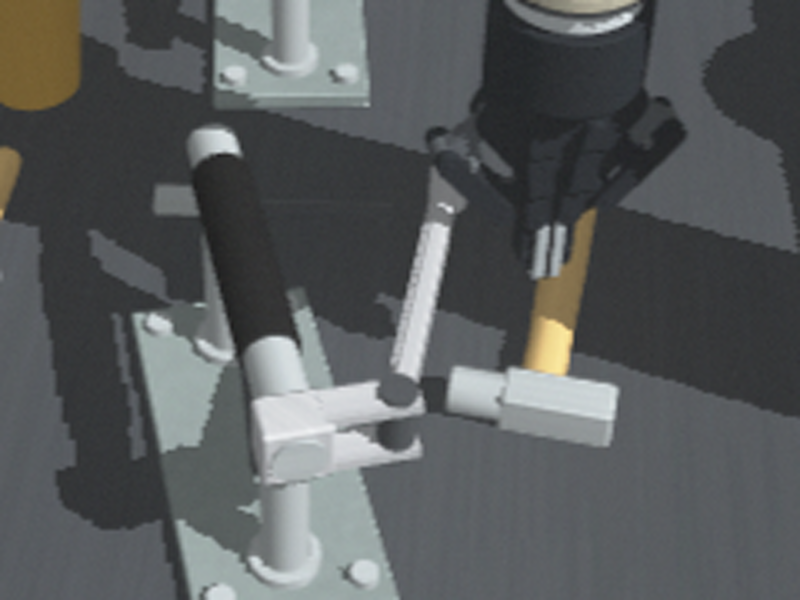

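Side crop: the fingers at (548,250) are outside the long lever (blade around (425,290)), well above the hammer. Now I'll press.

Emit:
{"name": "arm_command", "arguments": {
  "motion": [
    [255,[0.8,-0.1,0],0],
    [255,[1.6,-0.2,0],0],
    [255,[2.4,-0.3,0],0],
    [255,[3,-0.4,0],0],
    [255,[3.6,-0.5,0],0],
    [255,[4.2,-0.5,0],0],
    [255,[4.8,-0.6,0],0],
    [255,[5.4,-0.6,0],0],
    [255,[6,-0.6,0],0],
    [255,[6,-0.6,0],0],
    [255,[6,-0.6,0],0]
  ]
}}

```text
t: 12.55
eef_pos: [496.7, 134.3, 102.5]
ee_rot: [-179.8, -0.1, 108.1]
wrist_force: [-5.6, 3.0, 8.0]
finger_gap: -0.002
```

Emit:
{"name": "arm_command", "arguments": {
  "motion": [
    [255,[0.5,0.05,0],0],
    [255,[1,0.1,0],0],
    [255,[1.5,0.15,0],0],
    [255,[2,0.2,0],0],
    [255,[2.5,0.3,0],0],
    [255,[2.7,0.3,0],0],
    [255,[2.7,0.3,0],0],
    [255,[2.7,0.3,0],0]
  ]
}}

```text
t: 13.22
eef_pos: [521.1, 137.7, 102.7]
ee_rot: [-179.5, -0.2, 108.1]
wrist_force: [-10.3, 3.7, 12.1]
finger_gap: -0.004
```

Run:
```python
from h import *
f=imaging.grab_frame("side");c=f["color"][205:310,310:450,::-1];cv2.imwrite(f"pics/side6.png",cv2.resize(c,(800,600),interpolation=cv2.INTER_CUBIC))
```

```text
(no output)
```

View pics/side6.png

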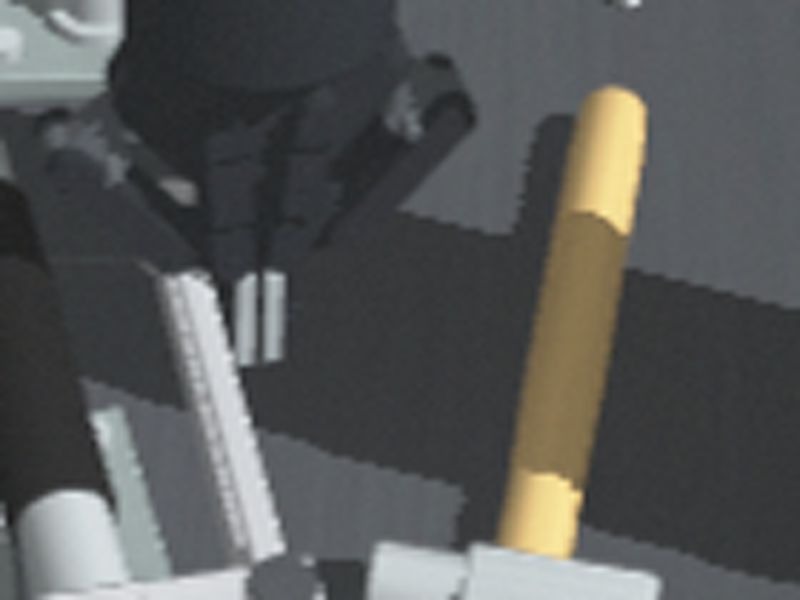

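The fingers sit low enough that the sloping knuckle link above the pad rides on the blade's top edge, which explains the upward force of about 12 N. I'll back off before the stop, raise the fingers about 12 mm so only the flat finger end presses, and push again.

Emit:
{"name": "arm_command", "arguments": {
  "motion": [
    [255,[-0.6,-0.05,0],0],
    [255,[-1.2,-0.1,0],0],
    [255,[-1.8,-0.1,0],0],
    [255,[-2.4,-0.1,0],0],
    [255,[-3.2,-0.1,0],0],
    [255,[-4,-0.1,0],0],
    [255,[-4.8,0,0],0],
    [255,[-5.6,0,0],0],
    [255,[-6.4,0,0],0],
    [255,[-6.6,0,0.6],0],
    [255,[-6.6,0,1.2],0],
    [255,[-6.6,0,1.2],0]
  ]
}}

```text
t: 14.27
eef_pos: [461.2, 136.9, 115.6]
ee_rot: [179.8, 0.1, 108.1]
wrist_force: [1.0, -0.1, 0.6]
finger_gap: 0.002
```

Emit:
{"name": "arm_command", "arguments": {
  "motion": [
    [255,[0,0,0],0],
    [255,[0.8,0,0],0],
    [255,[1.5,0,0],0],
    [255,[2,0,0],0],
    [255,[2.5,0,0],0],
    [255,[3,0,0],0],
    [255,[3.5,0,0],0],
    [255,[4,0,0],0],
    [255,[4.5,0,0],0],
    [255,[5,0,0],0],
    [255,[5,0,0],0],
    [255,[5,0,0],0]
  ]
}}

```text
t: 15.27
eef_pos: [506.8, 137.2, 113.7]
ee_rot: [-179.6, -0.2, 108.1]
wrist_force: [-7.1, -0.1, 3.8]
finger_gap: -0.001
```

Emit:
{"name": "arm_command", "arguments": {
  "motion": [
    [255,[0.5,0.05,0],0],
    [255,[1,0.1,0],0],
    [255,[1.5,0.1,0],0],
    [255,[1.9,0.1,0],0],
    [255,[1.9,0.1,0],0],
    [255,[1.9,0.1,0],0]
  ]
}}

```text
t: 15.77
eef_pos: [523.2, 138.7, 113.1]
ee_rot: [-179.3, -0.3, 108.1]
wrist_force: [-10.6, 1.6, 4.9]
finger_gap: 0.002
```

Emit:
{"name": "arm_command", "arguments": {
  "motion": [
    [255,[0.2,0.05,0],0],
    [255,[0.4,0.1,0],0],
    [255,[0.4,0.1,0],0],
    [255,[0.4,0.1,0],0]
  ]
}}

```text
t: 16.1
eef_pos: [526.7, 139.6, 113.0]
ee_rot: [-179.3, -0.3, 108.1]
wrist_force: [-11.2, 1.9, 4.9]
finger_gap: -0.001
```

Emit:
{"name": "arm_command", "arguments": {
  "motion": [
    [255,[0.15,0.05,0],0],
    [255,[0.3,0.1,0],0],
    [255,[0.3,0.1,0],0],
    [255,[0.3,0.1,0],0]
  ]
}}

```text
t: 16.43
eef_pos: [527.9, 140.0, 113.0]
ee_rot: [-179.1, -0.3, 108.2]
wrist_force: [-13.6, -0.2, 6.9]
finger_gap: 0.002
```

Emit:
{"name": "arm_command", "arguments": {
  "motion": [
    [255,[0.15,0.05,0],0],
    [255,[0.3,0.1,0],0],
    [255,[0.3,0.1,0],0],
    [255,[0.3,0.1,0],0]
  ]
}}

```text
t: 16.77
eef_pos: [528.1, 140.1, 113.0]
ee_rot: [-178.7, -0.3, 108.2]
wrist_force: [-18.5, -3.7, 10.5]
finger_gap: 0.0
```

Emit:
{"name": "arm_command", "arguments": {
  "motion": [
    [255,[0.1,0.03,0],0],
    [255,[0.1,0.03,0],0],
    [255,[0.1,0.03,0],0],
    [255,[0.1,0.03,0],0]
  ]
}}

```text
t: 17.1
eef_pos: [528.1, 140.1, 113.0]
ee_rot: [-178.6, -0.3, 108.2]
wrist_force: [-19.7, -4.0, 13.3]
finger_gap: -0.003
```

Run:
```python
from h import *
f=imaging.grab_frame("side");cv2.imwrite("pics/side7f.png",f["color"][:,:,::-1]);c=f["color"][205:310,310:450,::-1];cv2.imwrite(f"pics/side7.png",cv2.resize(c,(800,600),interpolation=cv2.INTER_CUBIC))
f=imaging.grab_frame("top");cv2.imwrite("pics/top7.png",f["color"][:,:,::-1])
```

```text
(no output)
```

View pics/side7.png

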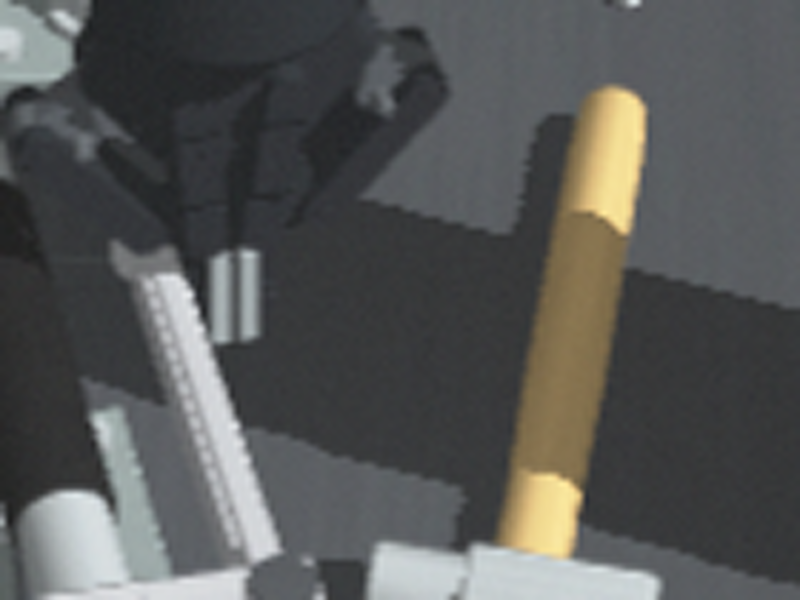

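View pics/side7f.png

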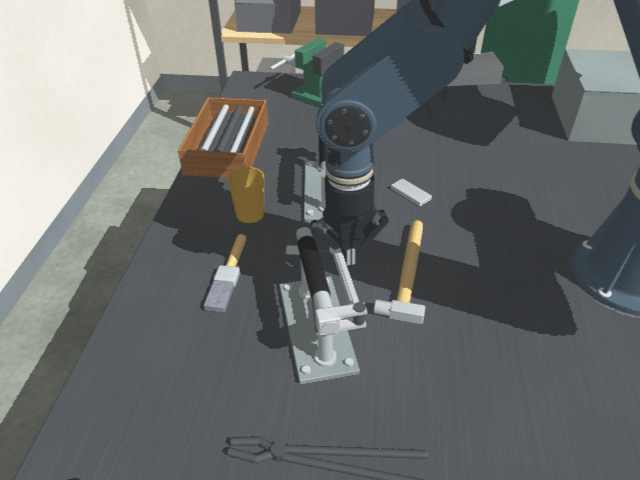

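View pics/top7.png

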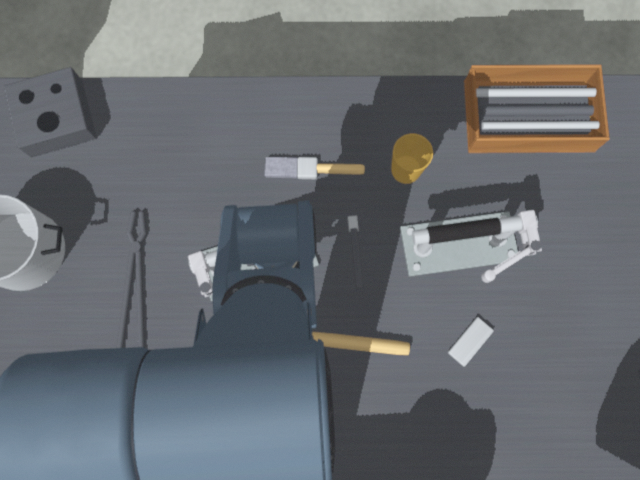

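Run:
```python
from ang import *
f=imaging.grab_frame("side")
print(ang(f,(335.4,250.5),"long"),ang(f,(375.5,240.5),"long"))
# mid-edge of blade top (z=141): expected centreline at stop vs 0.03 short, distances 60..140
yaw=np.radians(18.43);c,s=np.cos(yaw),np.sin(yaw);R=np.array([[c,-s],[s,c]])
for a in(0,.03,.06):
    print(a,[((proj(f,np.r_[np.array([501.6,273.4])+R@(d*np.array([-np.sin(a),-np.cos(a)])),141])-[310,205])*5.714).round().tolist() for d in(50,100,140,160)])
print(sensors.read_state()["wrist_force"],sensors.read_state()["t"])
```

```text
(array([550.9159243, 148.035479 ]), np.float64(134.71571368536266), np.float64(0.47312250505603115)) (array([486.07054714, 115.75760027]), np.float64(158.4054610762054), np.float64(0.00014200186717688856))
0 [[238.0, 469.0], [196.0, 343.0], [165.0, 249.0], [150.0, 204.0]]
0.03 [[243.0, 468.0], [206.0, 341.0], [179.0, 247.0], [166.0, 202.0]]
0.06 [[249.0, 467.0], [217.0, 340.0], [193.0, 246.0], [182.0, 201.0]]
[-20.6919068   -4.77032739  13.46803764] 17.25
```

```bash
python3 -c "
from workcell import hand_in
print(hand_in())"
```

```text
the job is handed in; nothing more can be done
None
```

I pressed both levers to their stops in the order asked, from the outer side only with the gripper shut, and handed the job in while still holding the long one.

- **Short lever:** I pushed it in until the finger stopped moving and the force rose to about 20 N. I held it there for about 1.9 s and then released it. The side picture afterwards showed its knob back at the starting position, so it came all the way out.
- **Long lever:** My first push set the fingers too low, and the upper part of a finger rode on the blade's top edge. I backed off before the stop, raised the fingers about 12 mm and pushed again. It stopped with about 20 N sideways force and no further movement.
- **Stop position:** Both levers stopped with the finger 12 mm from the predicted stop face, and the long blade's line in the side picture agrees with the stop position.
- **Loose tools:** The tools visible in the last pictures look unmoved. I did not compare their positions numerically. The arm hides most of the long stand from the top camera, and the drift was not checked.
- **Checks that disagreed or were uncertain:**
  - The network's marks for the long lever in the top view were wrong, so I fitted the stand positions from the pictures instead.
  - I could not measure the long lever's angle from its knob, because the gripper hides it.
  - An upward force of about 13 N remained at the end of the long push. I think it comes from friction and the finger's slope.

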